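# Open the dial padlock on the tool chest and hold it up

## Robot

A 7-joint arm with a two-finger parallel gripper is mounted at the origin on the work surface. World frame = base frame: x ahead of the robot, y to its left, z up, the work surface at z = 0. Lengths are in m, angles in rad, forces in N, time in s.
With the tool pointing down it reaches from about 0.4 to 0.875 m from the base axis. Payload 19.3 kg.
Tool frame: the origin (TCP) lies at the very end of the fingers, on their centre line; the grasp point (between the pads) lies 19 mm behind it (bot.pinch_z is the distance from the TCP to the grasp point, in m); y points along the fingers, x is the direction in which the jaws open and shut, and the axes are right-handed (so a half turn about y gives the same grasp; the last joint's range is limited). The gripper opens to 85 mm and grips with 20 to 120 N. Pads are 22 mm wide; open, the fingers measure 114 mm over their backs; the gripper's body (76 mm by 85 mm) begins 54 mm behind the grasp point. The pads swing forward as they close: fully open they stand 13 mm farther back than shut.
Start: joints at [1.24, 0.521, -0.036, 1.599, 0.021, 1.021, -0.113], TCP at [0.161, -0.604, 0.231] pointing down, gripper open.
Joint ranges: [-2.91, 2.91], [-0.3, 2.13], [-1.5, 1.42], [0.17, 2.43], [-1.26, 4.41], [0.16, 1.93], [-2.52, 2.52]. Speed limits (rad/s): [1.89, 1.89, 2.39, 2.39, 3.01, 3.01, 3.01].

## Interface

Orientations are given as [roll, pitch, yaw] about the fixed x, y, z axes, in that order (R = Rz(yaw) Ry(pitch) Rx(roll)).
In Python, from workcell import bot gives the robot as it stands. The module is installed in compiled form; this text tells all that it offers.
- The arm moves only by the tool arm_command, never from a script. Its argument "moves" is a list of rows, each an object of numbers: "rx", "ry", "rz": the turn, a rotation vector about the tool's x, y, z in rad; "x", "y", "z": the shift along the tool's x, y, z in cm; "gripper": the opening, from -1 (shut) to 1 (fully open). In form: [{"rx": .., "ry": .., "rz": .., "x": .., "y": .., "z": .., "gripper": ..}, ...]. A call has 1 to 5 rows; each row is the pose to reach, as a shift and turn from the pose commanded when the call began, along the tool's axes at that moment; what a row does not reach only later rows make up. A row lasts 1/12 s, in which the tool goes at most 41.7 mm and 7.16 degrees, less where a joint would pass 70% of its speed; a pose out of reach is approached as far as the arm can. A call with a gripper value outside its range is refused whole. The fingers move at their own pace and stop on an object; "squeeze" is the grip in N (left out, the last holds). Time passes only in rows, so rows that repeat a pose let the fingers close. It gives the time, the measured TCP pose, the force and the opening at its end, in the units of the state.
- bot.observe(): the state, without advancing time (a new reading comes with each control period).
- bot.grab_frame(name): name is "scene" or "side" or "wrist"; returns (picture, depth): 420x560x3 uint8, red, green, blue; 420x560 float32, m along the optical axis (not along the pixel's ray), 0 where there is no reading.
- bot.camera_model(name): a dict with "vfov" (degrees; the focal length in pixels is half the picture's height over the tangent of half this angle, whatever the lens; pixels are square), "cx", "cy" (the principal point, pixels), "dist_coeffs" ([k1, k2, p1, p2, k3] as OpenCV has them; the pictures are not rectified), "extrinsics" (4x4, takes a point from camera to world coordinates); the wrist camera has in their place "mount" (4x4, takes a point from camera to tool coordinates, whose origin is the TCP and whose axes are the tool frame's). Camera axes: x right, y down, z forward; pixel columns grow to the right and rows downward; lengths in m; the calibration is good to about 2 mm. A picture is of the moment at which its call begins: read the wrist's pose just before it. camera_model takes no time and is no camera call.
- bot.job_done(): hands the job in, once; it reports no verdict.
Trained networks look in the newest picture that a camera, given by its name, has taken for a name from the list of things; names that differ only in an ending like _2 or _b are one class to them, and where a whole thing is asked for, a point or a joint stands for the part that bears it (a point fixed in the world has none). Each returns a list of dicts, best first, with "p" (0 to 1); they miss things now and then, are a little off and sometimes report something else, mostly with a low value. They report only what shows in the picture. A call takes as long as a camera call.
- bot.spot_in(name, camera): "box" ([left, top, right, bottom] in pixels, round what is visible of it).
- bot.masks_of(name, camera): "mask" (420x560 bool, what is visible of it) and "box" ([left, top, right, bottom] in pixels, round what is visible of it).
The state is a dict: "clock": time; "qpos": joint angles; "qd": joint speeds; "joint_efforts": joint torques, N m; "position": TCP position; "tool_rot": TCP orientation; "force": force on the tool from outside, world axes, zero at the start; "moment": the same for the moment, N m; "grip_width": finger opening in m.
Only numpy, scipy, OpenCV 4.12 (cv2) and the standard library are available. Lean on these libraries where they do the work, as an engineer would, in place of code of your own. Each camera call takes 0.05 s, during which the arm holds its last target.

## Task

Unlock the steel tool chest: the first numbers of its dial padlock are already set, so turn the dial clockwise, click by click, until its long white line stands at the index mark by the shackle and it clicks home, then pull the lock's body back so that the shackle comes fully open. Push the open lock forward to free the shackle from the staple, lift it off, and finish holding it up, gripped, still, level with the dial upward and the shackle still open, a hand's breadth clear above the chest; leave everything else on the bench and on the lid where it is.

Things in the scene. Friction and masses are not known exactly. Their poses are not given: they have to be found in the camera images.
- chest: Grey painted steel tool chest, 260 (x) x 400 (y) x 150 mm high, fixed to the bench. Origin under its centre, z up; its front faces -x, towards the robot. A steel hasp strap lies along the middle of its lid.
- staple_eye (a point): Centre of the 11 x 11 mm hole of the staple, an upright steel plate 5 mm thick (along x) that stands through the strap near the lid's centre. Axes of the chest. 13 mm above the strap; the plate spans y = -10.5 to +10.5 mm from here and its top is 11 mm higher than this point.
- lock: Padlock: rounded steel block 58 (x) x 54 (y) x 26 mm thick, about 0.4 kg, flat on the strap between the cheeks (2 mm play a side), dial up. Origin at the centre of its underside, z up; +x points to the shackle, as the chest's +x. Its sides stand 16 mm clear above the cheeks and can be gripped there; it may also be handled by the dial knob.
- dial_grip (a point): On the dial's axis, which is the lock's centre, 37 mm above its underside, at mid-height of the dial's round black knob (28 mm across, 29 to 44 mm above the underside), which stands on a black disc 44 mm across and 3 mm thick. Turns with the dial; its x axis lies along the dial's long white line.
- dial (a joint): Angle of the dial (rad), growing clockwise seen from above; 0 with the long white line at the dark index mark on the body's face at the shackle's side. A sprung notch every 0.524 rad (12 a turn) takes about 0.12 N m to leave and draws the dial in from about 0.15 off; endless; starts one or two clicks short of 0 (-0.5 or -1.05). The shackle comes out only with the dial in the notch at 0 (within about 0.1).
- shackle (a joint): How far the shackle stands out of the body (m): 0 shut, 0.020 fully out at its stop. Sliding takes about 5 N either way; it stays where left; dial off its notch: under 3 mm of play. At the start the staple is at about lock x = 50 mm; pulling the body back 26 mm opens it. Then push on until the plate stands in the gap between block and tip (staple at lock x = 37 mm): the lock lifts straight off.
- screwdriver: Bystander: black-handled screwdriver, 190 mm, lying on the chest's lid on its right (-y) side. Origin under its middle.
- sander: Bystander: cork and wood sanding block, 100 x 60 x 32 mm, on the chest's lid on its left (+y) side. Origin at the centre of its underside.
- hammer: Bystander: hammer, 270 mm, wooden handle, on the bench at the left. Origin under its middle.
- glue: Bystander: white glue bottle, 56 mm across, 160 mm tall, standing left of the chest. Origin at the centre of its underside.
- glovebox: Bystander: cardboard box of gloves, 120 x 220 x 65 mm, right of the chest. Origin at the centre of its underside.
- scraper: Bystander: wooden-handled scraper, 240 mm, lying at the right in front. Origin under its middle.
- square: Bystander: try square, dark wooden stock 120 mm, steel blade 200 mm, lying at the left in front. Origin under the middle of its stock.
- hasp (a point): On the top of the hasp strap (68 mm wide, top 153 mm above the bench), midway between its two upright shroud cheeks, which flank the lock. Axes of the chest. Cheeks: 3 mm thick, inner faces at y = -29 and +29 mm, 10 mm above the strap, 86 mm long along x, centred here.
- shackle_tip (a point): End of the shackle's short leg. The shackle is a U of 7 mm round bar, legs 30 mm apart, 13 mm above the lock's underside: the short leg (lock y = +15) goes through the staple's eye, the long leg (y = -15) passes beside the plate. Tip at lock x = 25 mm when shut, 45 when open, the block ending at 29. Bow's outer end 67.5 when shut.

How it is judged:
On the way, in this order (a step that is already met when the one before it is completed fails the run):
1. the dial stands in its opening notch while the shackle is still shut (value of joint dial between -0.13 and 0.13 rad and value of joint shackle below 0.005 m), for 0.1 s.
2. the shackle is pulled open with the lock still on the staple (value of joint shackle above 0.016 m and height (world z) of lock below 0.165 m and horizontal distance between lock and staple_eye below 0.12 m), for 0.1 s.
At the end, for the whole second after the job is handed in: The lock is in the fingers (over 1 N), still (under 30 mm/s), its underside at least 223 mm above the bench, that is 70 mm above its seat on the chest, touching the chest nowhere, within 20 degrees of level with the dial upward, and its shackle still out by at least 14 mm (value of joint shackle above 0.014 m and height (world z) of lock above 0.223 m and angle between lock's own z axis and vertical below 0.35 rad and contact force between the fingers and lock above 1 N and contact force between lock and chest below 0.05 N and linear speed of lock below 0.03 m/s); the arm keeps its last pose, push and grip.
It fails at once if while still locked, the dial is turned more than one click the wrong way or past its opening notch (value of joint shackle below 0.005 m and (value of joint dial below -1.65 rad or value of joint dial above 0.6 rad)).
It fails at once if a bystander is pushed or knocked more than 25 mm (distance of any of screwdriver, sander, hammer, glue, glovebox, scraper, square from where it was at the start of the episode above 0.025 m).
It also fails if it takes over 48 s, if anything falls off the work surface, if the arm or the gripper's body presses on something with over 40 N, if the wrist force passes 120 N, or if a joint passes its speed limit or range.

## Working session

There is one attempt and no reset: what is moved stays moved. The work goes in short steps, Python scripts to look and compute and a tool call to move; the robot and the scene stay as the last step left them, time stands still between calls to the robot, and variables do not carry over. Pictures are saved under pics/ and viewed, and the job is handed in when it is done.

Besides the shell and the picture viewer there is one more tool, called after "Call:" as name([rows], argument=value, ...), one row to a line, values as JSON. arm_command: Moves the arm, as the interface text tells. Its arguments: {"type":"object","properties":{"moves":{"type":"array"},"squeeze":{"type":"number"}},"required":["moves"]}

```bash
mkdir -p pics
cat > h.py <<'E'
import numpy as np, cv2
from scipy.spatial.transform import Rotation as R
from workcell import bot
def K(m):
    f=210/np.tan(np.radians(m['vfov'])/2)
    return np.array([[f,0,m['cx']],[0,f,m['cy']],[0,0,1]]),np.array(m['dist_coeffs'])
def Ttool(s):
    T=np.eye(4);T[:3,:3]=R.from_euler('xyz',s['tool_rot']).as_matrix();T[:3,3]=s['position'];return T
def ext(name,s=None):
    m=bot.camera_model(name)
    return m,(np.array(m['extrinsics']) if 'extrinsics' in m else Ttool(s)@np.array(m['mount']))
def cloud(name,dep,s=None):
    m,E=ext(name,s);k,d=K(m)
    v,u=np.mgrid[0:420,0:560]
    p=cv2.undistortPoints(np.stack([u,v],-1).reshape(-1,1,2).astype(float),k,d).reshape(420,560,2)
    P=np.concatenate([p*dep[...,None],dep[...,None]],-1)
    return P@E[:3,:3].T+E[:3,3]
def atz(name,uv,z,s=None):
    m,E=ext(name,s);k,d=K(m)
    p=cv2.undistortPoints(np.array(uv,float).reshape(-1,1,2),k,d).reshape(-1,2)
    r=np.c_[p,np.ones(len(p))]@E[:3,:3].T;o=E[:3,3]
    return o+r*((z-o[2])/r[:,2])[:,None]
def proj(name,P,s=None):
    m,E=ext(name,s);k,d=K(m);I=np.linalg.inv(E)
    return cv2.projectPoints(np.array(P,float).reshape(-1,3),cv2.Rodrigues(I[:3,:3])[0],I[:3,3],k,d)[0].reshape(-1,2)
def save(n,im): cv2.imwrite('pics/'+n+'.png',im[...,::-1])
E
python3 - <<'E'
from h import *
s=bot.observe();print(s)
for n in ('scene','side'):
    im,d=bot.grab_frame(n);save(n+'0',im);np.save(n+'0.npy',d)
    print(n,bot.camera_model(n))
    for t in ('lock','dial_grip','chest') if n=='scene' else ('lock',):
        print(t,[(round(r['p'],2),np.round(r['box'])) for r in bot.spot_in(t,n)])
print(bot.camera_model('wrist'))
E
```

```text
{'clock': 0.0, 'qpos': array([ 1.23983167,  0.52201779, -0.03631055,  1.59998649,  0.02121461,
        1.02111374, -0.11282195]), 'qd': array([-5.36624106e-04,  3.50345428e-04, -1.24387701e-03, -7.88636400e-04,
       -2.29429927e-04, -4.97627113e-06,  5.43925407e-04]), 'joint_efforts': array([-2.34537220e-04, -9.27103114e+01,  1.97976083e+00, -3.69942248e+01,
        1.78411725e-02,  8.02244438e-03,  4.73925411e-06]), 'position': array([ 0.16100225, -0.60356202,  0.23073128]), 'tool_rot': array([-1.57089874e+00,  1.13544606e-03, -1.31007100e+00]), 'force': array([-0.80963557,  1.1586298 ,  0.19067779]), 'moment': array([-0.02533551,  0.05771055, -0.02270147]), 'grip_width': 0.08546457617687504}
scene {'vfov': 51.97654618981702, 'cx': 281.3898510943753, 'cy': 204.77945958201394, 'dist_coeffs': array([0.03428181, 0.        , 0.        , 0.        , 0.        ]), 'extrinsics': array([[ 0.18516977,  0.82410516, -0.53531564,  1.11301485],
       [ 0.98269939, -0.15320457,  0.10406859, -0.14148171],
       [ 0.00375066, -0.54532471, -0.8382165 ,  1.1250447 ],
       [ 0.        ,  0.     
[... 603 characters left out ...]
5, -0.73139858,  1.37125674],
       [ 0.        ,  0.        ,  0.        ,  1.        ]])}
lock [(0.72, array([256., 202., 285., 221.])), (0.16, array([268., 198., 281., 212.]))]
{'vfov': 64.79391741083303, 'cx': 279.95462216189964, 'cy': 209.31379554008217, 'dist_coeffs': array([-0.02435083,  0.        ,  0.        ,  0.        ,  0.        ]), 'mount': array([[ 9.99999479e-01, -3.95664135e-04, -9.41363591e-04,
        -9.52667620e-04],
       [ 7.74870649e-04, -3.06378037e-01,  9.51909606e-01,
        -1.41068267e-01],
       [-6.65049619e-04, -9.51909839e-01, -3.06377570e-01,
         7.83408231e-02],
       [ 0.00000000e+00,  0.00000000e+00,  0.00000000e+00,
         1.00000000e+00]])}
```

View pics/scene0.png

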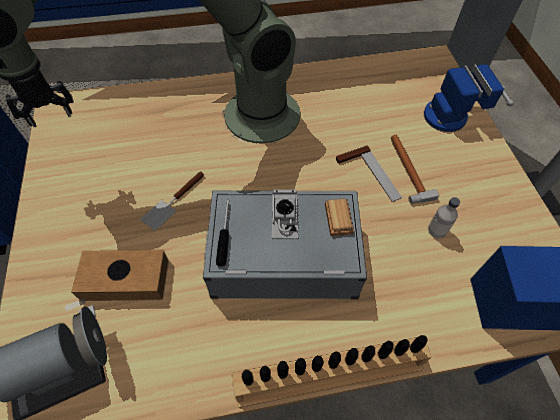

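View pics/side0.png

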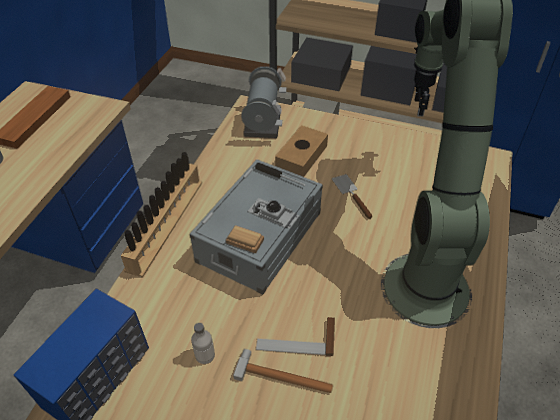

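Run:
```python
from h import *
for n,b in (('scene',(265,190,305,240)),('side',(245,190,300,230))):
    d=np.load(n+'0.npy');P=cloud(n,d)
    # lid points
    z=P[...,2]
    v,u=np.mgrid[0:420,0:560]
    m=(v>b[1])&(v<b[3])&(u>b[0])&(u<b[2])
    for lo,hi in ((.145,.158),(.172,.184),(.184,.192),(.192,.2)):
        q=P[m&(z>lo)&(z<hi)];print(n,lo,len(q),q.mean(0).round(4) if len(q) else'',q.min(0).round(3) if len(q) else '',q.max(0).round(3) if len(q) else '')
    # chest orientation: lid points hull
    q=P[(z>.143)&(z<.16)];q=q[(np.hypot(q[:,0]-.6,q[:,1])<1)]
    print(cv2.minAreaRect(q[:,:2].astype(np.float32)),len(q))
    im=cv2.imread('pics/%s0.png'%n)[b[1]:b[3],b[0]:b[2]];cv2.imwrite('pics/%s0z.png'%n,cv2.resize(im,None,fx=12,fy=12,interpolation=cv2.INTER_CUBIC))
```

```text
scene 0.145 1300 [ 0.5279 -0.0175  0.1523] [ 0.437 -0.079  0.145] [0.604 0.049 0.158]
scene 0.172 281 [ 0.5312 -0.019   0.1791] [ 0.487 -0.046  0.172] [0.583 0.012 0.184]
scene 0.184 43 [ 0.526  -0.0194  0.1866] [ 0.501 -0.038  0.184] [0.544 0.004 0.192]
scene 0.192 90 [ 0.5185 -0.017   0.197 ] [ 0.502 -0.032  0.192] [ 0.531 -0.003  0.2  ]
((0.47299376130104065, 0.035424113273620605), (1.4122008085250854, 0.9118659496307373), 86.04287719726562) 14068
side 0.145 1481 [ 0.5269 -0.0345  0.1529] [ 0.437 -0.141  0.145] [0.635 0.069 0.158]
side 0.172 180 [ 0.5236 -0.0102  0.1787] [ 0.486 -0.047  0.172] [0.58  0.093 0.184]
side 0.184 54 [ 0.5121 -0.0081  0.1865] [ 0.487 -0.04   0.184] [0.563 0.096 0.192]
side 0.192 40 [ 0.5155 -0.0154  0.1972] [ 0.504 -0.034  0.192] [ 0.527 -0.001  0.2  ]
((0.7754092216491699, 0.026726245880126953), (1.2046204805374146, 1.229062557220459), 44.93746566772461) 7420
```

Scene picture: the chest (204–365, 190–300) is roughly axis-aligned, the lock is at about (285, 213) with its knob up, and the screwdriver is at (224, 240) and the sander at (340, 217) on the lid. The side picture agrees. I'm moving the wrist above the lock at about (0.515, -0.017).

Call:
arm_command([
  {"x": -47.6,"y": -6,"z": 49.3,"ry": -1.31,"gripper": 1},
  {"x": -47.6,"y": -6,"z": 49.3,"ry": -1.31,"gripper": 1},
  {"x": -47.6,"y": -6,"z": 49.3,"ry": -1.31,"gripper": 1},
  {"x": -47.6,"y": -6,"z": 49.3,"ry": -1.31,"gripper": 1},
  {"x": -47.6,"y": -6,"z": 49.3,"ry": -1.31,"gripper": 1},
])

```text
invalid input at $.moves[0]: expected keys rx, ry, rz, x, y, z, gripper
```

```bash
cat >> h.py <<'E'
def plan(p,rpy=None,yaw=None):
    s=bot.observe();T=Ttool(s);R0=T[:3,:3]
    d=R0.T@(np.array(p)-T[:3,3])*100
    Rt=(R.from_euler('xyz',[-np.pi/2,0,yaw])).as_matrix()
    r=R.from_matrix(R0.T@Rt).as_rotvec()
    print('pos',s['position'].round(4),'rot',s['tool_rot'].round(4),'q',s['qpos'].round(2),'F',s['force'].round(1),'w',round(s['grip_width'],4),'t',s['clock'])
    print('move cm',d.round(2),'rv',r.round(4))
E
python3 -c "
from h import *
plan([.515,-.017,.285],yaw=0)"
```

```text
pos [ 0.1611 -0.6038  0.2311] rot [-1.5708e+00  4.0000e-04 -1.3100e+00] q [ 1.24  0.52 -0.04  1.6   0.02  1.02 -0.11] F [-0.1  0.2 -0.4] w 0.0854 t 0.3
move cm [-47.57  -5.37  49.32] rv [-2.00e-04 -1.31e+00 -3.00e-04]
```

Call:
arm_command([
  {"rx": 0,"ry": -1.31,"rz": 0,"x": -47.6,"y": -6,"z": 49.3,"gripper": 1},
  {"rx": 0,"ry": -1.31,"rz": 0,"x": -47.6,"y": -6,"z": 49.3,"gripper": 1},
  {"rx": 0,"ry": -1.31,"rz": 0,"x": -47.6,"y": -6,"z": 49.3,"gripper": 1},
  {"rx": 0,"ry": -1.31,"rz": 0,"x": -47.6,"y": -6,"z": 49.3,"gripper": 1},
  {"rx": 0,"ry": -1.31,"rz": 0,"x": -47.6,"y": -6,"z": 49.3,"gripper": 1},
])

```text
clock: 0.72
position: [0.2688, -0.4243, 0.2497]
tool_rot: [-1.571, -0.0, -0.679]
force: [1.7, -1.1, -0.3]
grip_width: 0.0853
```

```bash
python3 -c "
from h import *
plan([.515,-.017,.285],yaw=0)"
```

```text
pos [ 0.2688 -0.4243  0.2497] rot [-1.5712e+00 -2.0000e-04 -6.7900e-01] q [ 1.08  0.31 -0.24  1.89  0.09  0.95  0.12] F [ 1.7 -1.1 -0.3] w 0.0853 t 0.7167
move cm [-6.42 -3.55 47.16] rv [ 4.00e-04 -6.79e-01  0.00e+00]
```

Call:
arm_command([
  {"rx": 0,"ry": -0.66,"rz": 0,"x": -6.4,"y": -3.5,"z": 47.2,"gripper": 1},
  {"rx": 0,"ry": -0.66,"rz": 0,"x": -6.4,"y": -3.5,"z": 47.2,"gripper": 1},
  {"rx": 0,"ry": -0.66,"rz": 0,"x": -6.4,"y": -3.5,"z": 47.2,"gripper": 1},
  {"rx": 0,"ry": -0.66,"rz": 0,"x": -6.4,"y": -3.5,"z": 47.2,"gripper": 1},
  {"rx": 0,"ry": -0.66,"rz": 0,"x": -6.4,"y": -3.5,"z": 47.2,"gripper": 1},
])

```text
clock: 1.13
position: [0.3774, -0.2472, 0.2652]
tool_rot: [-1.571, -0.0, -0.054]
force: [2.0, -0.6, 0.6]
grip_width: 0.0852
```

```bash
python3 -c "
from h import *
plan([.515,-.017,.285],yaw=0)"
```

```text
pos [ 0.3774 -0.2472  0.2652] rot [-1.5715e+00 -3.0000e-04 -5.4100e-02] q [ 0.85  0.23 -0.48  1.98  0.13  0.97  0.26] F [ 2.  -0.6  0.6] w 0.0852 t 1.1333
move cm [12.5  -2.   23.73] rv [ 0.0007 -0.0541  0.0003]
```

Call:
arm_command([
  {"rx": 0,"ry": -0.05,"rz": 0,"x": 12.5,"y": -2.0,"z": 23.7,"gripper": 1},
  {"rx": 0,"ry": -0.05,"rz": 0,"x": 12.5,"y": -2.0,"z": 23.7,"gripper": 1},
  {"rx": 0,"ry": -0.05,"rz": 0,"x": 12.5,"y": -2.0,"z": 23.7,"gripper": 1},
  {"rx": 0,"ry": -0.05,"rz": 0,"x": 12.5,"y": -2.0,"z": 23.7,"gripper": 1},
  {"rx": 0,"ry": -0.05,"rz": 0,"x": 12.5,"y": -2.0,"z": 23.7,"gripper": 1},
])

```text
clock: 1.55
position: [0.4853, -0.0695, 0.2806]
tool_rot: [-1.571, -0.0, -0.01]
force: [1.1, -1.0, -0.4]
grip_width: 0.0853
```

```bash
python3 -c "
from h import *
plan([.515,-.017,.285],yaw=0)"
```

```text
pos [ 0.4853 -0.0695  0.2806] rot [-1.5711e+00 -5.0000e-04 -1.0400e-02] q [ 0.5   0.29 -0.59  1.86  0.19  1.04 -0.18] F [ 1.1 -1.  -0.4] w 0.0853 t 1.55
move cm [ 2.92 -0.44  5.28] rv [ 0.0003 -0.0104  0.0005]
```

Call:
arm_command([
  {"rx": 0,"ry": 0,"rz": 0,"x": 2.8,"y": -0.4,"z": 4.8,"gripper": 1},
  {"rx": 0,"ry": 0,"rz": 0,"x": 2.8,"y": -0.4,"z": 4.8,"gripper": 1},
  {"rx": 0,"ry": 0,"rz": 0,"x": 2.8,"y": -0.4,"z": 4.8,"gripper": 1},
  {"rx": 0,"ry": 0,"rz": 0,"x": 2.8,"y": -0.4,"z": 4.8,"gripper": 1},
])

```text
clock: 1.88
position: [0.5132, -0.023, 0.284]
tool_rot: [-1.571, 0.0, -0.008]
force: [0.3, 0.1, -0.4]
grip_width: 0.0857
```

Run:
```python
from h import *
plan([.515,-.017,.285],yaw=0)
s=bot.observe()
im,d=bot.grab_frame('wrist');np.save('w1.npy',d);save('w1',im)
import json
json.dump({k:list(map(float,s[k])) for k in('position','tool_rot')},open('s1.json','w'))
P=cloud('wrist',d,s)
for t in ('lock','dial_grip'):
    for r in bot.masks_of(t,'wrist'):
        q=P[r['mask']];zz=np.median(q[:,2]);print(t,round(r['p'],2),np.round(r['box']),q.mean(0).round(4),zz.round(4))
```

```text
pos [ 0.5132 -0.023   0.284 ] rot [-1.5706e+00  4.0000e-04 -8.4000e-03] q [ 0.4   0.33 -0.6   1.8   0.21  1.07 -0.29] F [ 0.3  0.1 -0.4] w 0.0857 t 1.8833
move cm [ 0.18 -0.1   0.6 ] rv [-0.0002 -0.0084 -0.0004]
lock 0.92 [243. 158. 365. 239.] [ 0.5235 -0.0142  0.181 ] 0.1778
dial_grip 0.68 [257. 175. 318. 233.] [ 0.5171 -0.0142  0.1895] 0.188
```

View pics/w1.png

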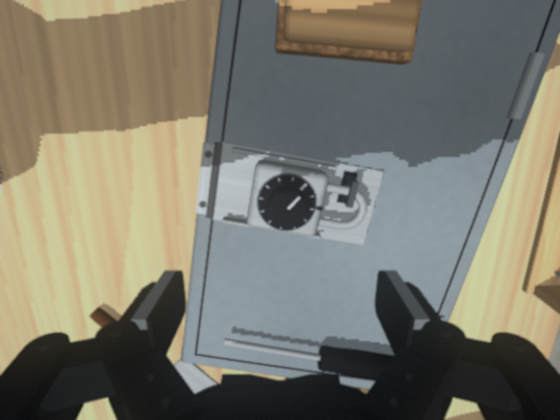

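Wrist picture: the lock is at (243–365, 158–239), and the chest's long side leans about 10° clockwise. The dial centre is at about (288, 203), with the white line pointing up-right towards (300, 193). I'll make a rectified top view to measure it.

```bash
cat >> h.py <<'E'
def ortho(im,s,c,z,half=.06,n=600,name='wrist'):
    g=np.linspace(-half,half,n)
    X,Y=np.meshgrid(c[0]+g,c[1]-g)   # right=+x, up=+y
    uv=proj(name,np.stack([X,Y,np.full_like(X,z)],-1).reshape(-1,3),s).reshape(n,n,2).astype(np.float32)
    return cv2.remap(im,uv[...,0],uv[...,1],cv2.INTER_CUBIC)
E
python3 - <<'E'
from h import *
import json
s={k:np.array(v) for k,v in json.load(open('s1.json')).items()}
im=cv2.imread('pics/w1.png')[...,::-1];d=np.load('w1.npy');P=cloud('wrist',d,s)
save('o1',ortho(im,s,(.525,-.015),.180,.06))
z=P[...,2];near=(np.hypot(P[...,0]-.52,P[...,1]+.015)<.09)
top=near&(z>.176)&(z<.1805);q=P[top][:,:2].astype(np.float32)
print('top face',len(q),z[top].mean(),cv2.minAreaRect(q))
kn=near&(z>.1925)&(z<.203);q=P[kn];print('knob',len(q),q.mean(0),np.ptp(q,axis=0),cv2.minEnclosingCircle(q[:,:2].astype(np.float32)))
lid=(z>.146)&(z<.1515)&(abs(P[...,0]-.55)<.3)
print('lid',np.median(z[lid]),cv2.minAreaRect(P[lid][:,:2].astype(np.float32)))
E
```

```text
top face 2362 0.17791811705939659 ((0.5292444825172424, -0.01956367865204811), (0.05142519250512123, 0.07971464842557907), 78.79926300048828)
knob 1177 [ 0.51736107 -0.01678461  0.19523856] [0.02872805 0.02941766 0.00507304] ((0.517095148563385, -0.017543833702802658), 0.01507018692791462)
lid 0.14845481059701732 ((0.5701662302017212, -0.035633593797683716), (0.3826369047164917, 0.2598384916782379), 79.26358032226562)
```

View pics/o1.png

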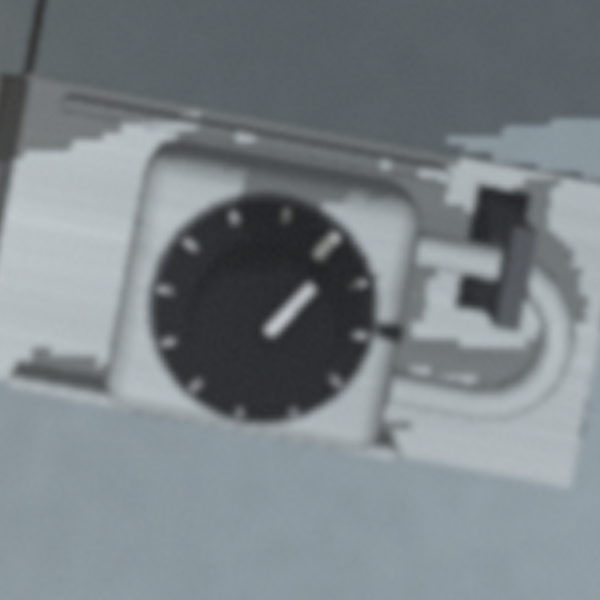

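The dial is about 1.0 rad (two clicks) short of its index. Lock yaw is about -0.19 rad and the dial axis is at (0.5175, -0.0168). I'll descend onto the knob next.

```bash
python3 -c "
from h import *
plan([.5175,-.0168,.1845],yaw=0)"
```

```text
pos [ 0.5127 -0.0248  0.2842] rot [-1.5713e+00  3.0000e-04 -1.1600e-02] q [ 0.41  0.33 -0.6   1.8   0.21  1.07 -0.29] F [ 0.   0.1 -0.1] w 0.0852 t 2.0333
move cm [0.47 9.97 0.81] rv [ 0.0005 -0.0116 -0.0003]
```

Call:
arm_command([
  {"rx": 0,"ry": 0,"rz": 0,"x": 0.45,"y": 2,"z": 0.75,"gripper": 1},
  {"rx": 0,"ry": 0,"rz": 0,"x": 0.45,"y": 5.5,"z": 0.75,"gripper": 1},
  {"rx": 0,"ry": 0,"rz": 0,"x": 0.45,"y": 7.5,"z": 0.75,"gripper": 1},
  {"rx": 0,"ry": 0,"rz": 0,"x": 0.45,"y": 7.5,"z": 0.75,"gripper": 1},
  {"rx": 0,"ry": 0,"rz": 0,"x": 0.45,"y": 7.5,"z": 0.75,"gripper": 1},
])

```text
clock: 2.45
position: [0.5173, -0.017, 0.2093]
tool_rot: [-1.571, 0.001, -0.011]
force: [1.0, 0.1, -0.0]
grip_width: 0.0853
```

Run:
```python
from h import *
plan([.5175,-.0168,.1845],yaw=0)
s=bot.observe()
im,d=bot.grab_frame('wrist');save('w2',im)
P=cloud('wrist',d,s);z=P[...,2]
near=(np.hypot(P[...,0]-.5175,P[...,1]+.0168)<.03)
kn=near&(z>.1925)&(z<.203);q=P[kn];print('knob',len(q),q.mean(0),np.ptp(q,axis=0),cv2.minEnclosingCircle(q[:,:2].astype(np.float32)))
plan([.5175,-.0168,.1845],yaw=0)
```

```text
pos [ 0.5173 -0.017   0.2093] rot [-1.5708e+00  1.3000e-03 -1.1000e-02] q [ 0.36  0.43 -0.58  1.88  0.29  0.92 -0.37] F [ 1.   0.1 -0. ] w 0.0853 t 2.45
move cm [0.02 2.48 0.02] rv [ 0.     -0.011  -0.0013]
knob 2215 [ 0.51741608 -0.0163937   0.1952364 ] [0.0294479  0.03073875 0.00498534] ((0.5170403718948364, -0.01756022684276104), 0.015499419532716274)
pos [ 0.518  -0.0167  0.2103] rot [-1.5708e+00 -6.0000e-04 -1.1000e-02] q [ 0.36  0.43 -0.58  1.88  0.29  0.92 -0.37] F [0.4 0.2 0.5] w 0.0852 t 2.5
move cm [-0.05  2.58 -0.01] rv [ 0.     -0.011   0.0006]
```

View pics/w2.png

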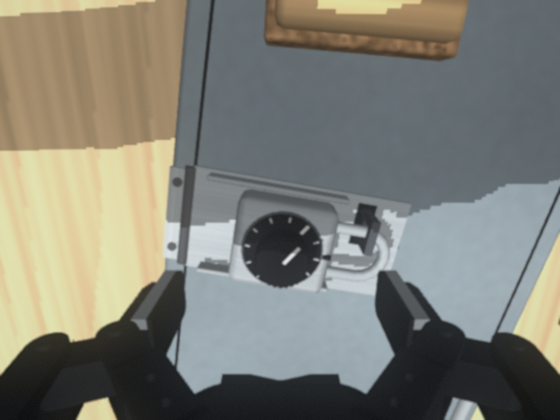

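The wrist picture shows the dial at (283, 250), centred between the fingers at (165, 310) and (395, 310). Next I descend and close.

Call:
arm_command([
  {"rx": 0,"ry": 0,"rz": 0,"x": 0,"y": 2.5,"z": 0,"gripper": 1},
  {"rx": 0,"ry": 0,"rz": 0,"x": 0,"y": 2.5,"z": 0,"gripper": -0.1},
  {"rx": 0,"ry": 0,"rz": 0,"x": 0,"y": 2.5,"z": 0,"gripper": -0.6},
  {"rx": 0,"ry": 0,"rz": 0,"x": 0,"y": 2.5,"z": 0,"gripper": -1},
  {"rx": 0,"ry": 0,"rz": 0,"x": 0,"y": 2.5,"z": 0,"gripper": -1},
], squeeze=40)

```text
clock: 2.92
position: [0.5183, -0.0163, 0.1857]
tool_rot: [-1.571, -0.002, -0.01]
force: [0.4, -0.1, -0.6]
grip_width: 0.0388
```

Call:
arm_command([
  {"rx": 0,"ry": 0,"rz": 0,"x": 0,"y": 0,"z": 0,"gripper": -1},
  {"rx": 0,"ry": 0,"rz": 0,"x": 0,"y": 0,"z": 0,"gripper": -1},
  {"rx": 0,"ry": 0,"rz": 0,"x": 0,"y": 0,"z": 0,"gripper": -1},
])

```text
clock: 3.17
position: [0.5183, -0.0162, 0.1855]
tool_rot: [-1.571, -0.002, -0.01]
force: [-1.3, -0.8, 11.2]
grip_width: 0.0265
```

Run:
```python
from h import *
plan([.5175,-.0168,.1845],yaw=-1.1)
im,d=bot.grab_frame('wrist');save('w3',im)
```

```text
pos [ 0.5183 -0.0162  0.1855] rot [-1.5711 -0.0016 -0.0102] q [ 0.34  0.46 -0.56  1.91  0.32  0.86 -0.39] F [-1.3 -0.8 11.2] w 0.0265 t 3.1667
move cm [-0.08  0.1  -0.06] rv [-6.0000e-04  1.0898e+00  1.6000e-03]
```

View pics/w3.png

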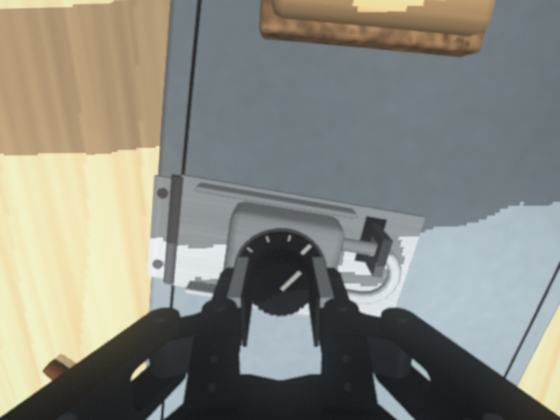

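The knob is gripped at (283, 275), but the fingertips are pressing lightly on the disc (11 N). I'll ease up 1 mm and turn clockwise.

Call:
arm_command([
  {"rx": 0,"ry": 0,"rz": 0,"x": 0,"y": -0.1,"z": 0,"gripper": -1},
  {"rx": 0,"ry": 0.12,"rz": 0,"x": 0,"y": -0.1,"z": 0,"gripper": -1},
  {"rx": 0,"ry": 0.24,"rz": 0,"x": 0,"y": -0.1,"z": 0,"gripper": -1},
  {"rx": 0,"ry": 0.36,"rz": 0,"x": 0,"y": -0.1,"z": 0,"gripper": -1},
  {"rx": 0,"ry": 0.48,"rz": 0,"x": 0,"y": -0.1,"z": 0,"gripper": -1},
])

```text
clock: 3.63
position: [0.5179, -0.0163, 0.1857]
tool_rot: [-1.57, -0.0, -0.496]
force: [1.3, -0.1, -1.9]
grip_width: 0.0257
```

Run:
```python
from h import *
plan([.5183,-.0162,.185],yaw=-1.1)
im,d=bot.grab_frame('wrist');save('w4',im)
im,d=bot.grab_frame('scene');cv2.imwrite('pics/sc4.png',cv2.resize(im[180:250,250:320,::-1],None,fx=8,fy=8,interpolation=cv2.INTER_CUBIC))
```

```text
pos [ 0.5179 -0.0163  0.1857] rot [-1.5704e+00 -5.0000e-04 -4.9600e-01] q [ 0.26  0.44 -0.45  1.91  0.25  0.85 -0.81] F [ 1.3 -0.1 -1.9] w 0.0257 t 3.6333
move cm [0.03 0.07 0.02] rv [-5.00e-04  6.04e-01  4.00e-04]
```

View pics/w4.png

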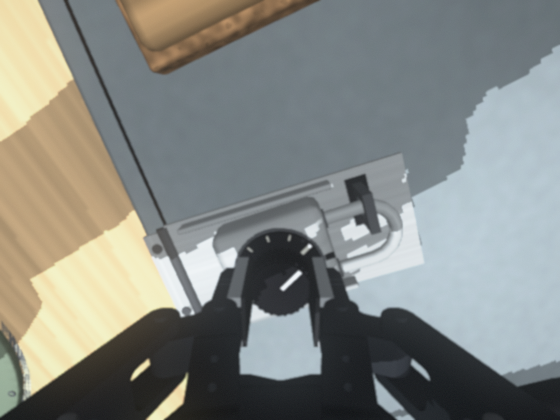

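The dial follows the fingers: the line is still at about 45° in the picture, while the lock axis is now at about +15°. One click is left, so I turn on.

Call:
arm_command([
  {"rx": 0,"ry": 0.12,"rz": 0,"x": 0,"y": 0,"z": 0,"gripper": -1},
  {"rx": 0,"ry": 0.24,"rz": 0,"x": 0,"y": 0,"z": 0,"gripper": -1},
  {"rx": 0,"ry": 0.36,"rz": 0,"x": 0,"y": 0,"z": 0,"gripper": -1},
  {"rx": 0,"ry": 0.48,"rz": 0,"x": 0,"y": 0,"z": 0,"gripper": -1},
  {"rx": 0,"ry": 0.57,"rz": 0,"x": 0,"y": 0,"z": 0,"gripper": -1},
])

```text
clock: 4.15
position: [0.5181, -0.0163, 0.1857]
tool_rot: [-1.57, -0.001, -1.061]
force: [1.7, -1.7, -0.6]
grip_width: 0.0261
```

Call:
arm_command([
  {"rx": 0,"ry": 0,"rz": 0,"x": 0,"y": 0,"z": 0,"gripper": -1},
  {"rx": 0,"ry": 0,"rz": 0,"x": 0,"y": 0,"z": 0,"gripper": -1},
])

```text
clock: 4.32
position: [0.518, -0.0162, 0.1856]
tool_rot: [-1.57, -0.001, -1.054]
force: [1.8, -1.1, 3.5]
grip_width: 0.0258
```

Run:
```python
from h import *
plan([.5183,-.0162,.185],yaw=-1.1)
im,d=bot.grab_frame('wrist');save('w5',im)
print(bot.observe()['moment'])
```

```text
pos [ 0.518  -0.0162  0.1856] rot [-1.5703e+00 -6.0000e-04 -1.0538e+00] q [ 0.16  0.43 -0.31  1.91  0.17  0.83 -1.3 ] F [ 1.8 -1.1  3.5] w 0.0258 t 4.3167
move cm [0.01 0.06 0.03] rv [-0.0005  0.0462  0.0005]
[-0.39255899 -0.23231918  0.04620913]
```

View pics/w5.png

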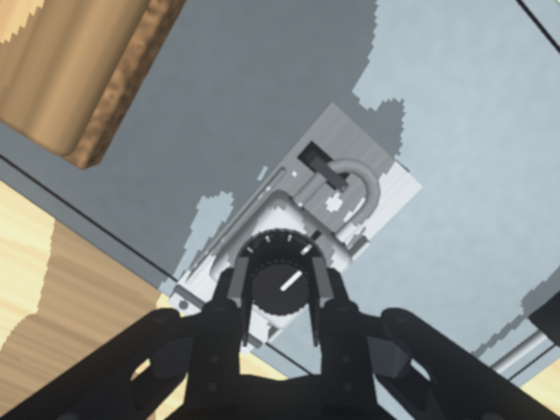

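The white line (280–303, 288–270) now points at the dark index mark at (315, 237). I'll release, rise and check the rectified view.

Call:
arm_command([
  {"rx": 0,"ry": 0,"rz": 0,"x": 0,"y": 0,"z": 0,"gripper": 0.3},
  {"rx": 0,"ry": 0,"rz": 0,"x": 0,"y": 0,"z": 0,"gripper": 1},
  {"rx": 0,"ry": 0,"rz": 0,"x": 0,"y": 0,"z": 0,"gripper": 1},
  {"rx": 0,"ry": 0,"rz": 0,"x": 0,"y": -3.5,"z": 0,"gripper": 1},
  {"rx": 0,"ry": 0,"rz": 0,"x": 0,"y": -7,"z": 0,"gripper": 1},
])

```text
clock: 4.78
position: [0.5165, -0.0161, 0.2549]
tool_rot: [-1.574, 0.002, -1.058]
force: [0.5, 0.5, -0.0]
grip_width: 0.084
```

Call:
arm_command([
  {"rx": 0,"ry": 0,"rz": 0,"x": 0,"y": 0,"z": 0,"gripper": 1},
  {"rx": 0,"ry": 0,"rz": 0,"x": 0,"y": 0,"z": 0,"gripper": 1},
])

```text
clock: 4.95
position: [0.5184, -0.0162, 0.2568]
tool_rot: [-1.568, -0.001, -1.059]
force: [-0.8, 0.8, -0.2]
grip_width: 0.0852
```

Run:
```python
from h import *
plan([.5183,-.0162,.185],yaw=-1.76)
s=bot.observe()
im,d=bot.grab_frame('wrist');save('w6',im);save('o6',ortho(im,s,(.525,-.015),.180,.06))
P=cloud('wrist',d,s);z=P[...,2];near=(np.hypot(P[...,0]-.52,P[...,1]+.015)<.09)
top=near&(z>.176)&(z<.1805)&(np.hypot(P[...,0]-.5175,P[...,1]+.0168)<.041);q=P[top][:,:2].astype(np.float32)
print('top face',len(q),z[top].mean(),cv2.minAreaRect(q))
kn=near&(z>.1925)&(z<.203);q=P[kn];print('knob',len(q),q.mean(0),cv2.minEnclosingCircle(q[:,:2].astype(np.float32)))
```

```text
pos [ 0.5184 -0.0162  0.2568] rot [-1.5683e+00 -1.5000e-03 -1.0592e+00] q [ 0.17  0.34 -0.33  1.84  0.13  0.98 -1.27] F [-0.8  0.8 -0.2] w 0.0852 t 4.95
move cm [-0.01  7.18 -0.02] rv [-2.900e-03  7.008e-01  5.000e-04]
top face 2664 0.17791958553576417 ((0.5157751441001892, -0.015806853771209717), (0.05150493606925011, 0.05609586462378502), 78.18223571777344)
knob 1418 [ 0.51594697 -0.01555806  0.19526569] ((0.515284538269043, -0.01596849039196968), 0.015102021396160126)
```

View pics/o6.png

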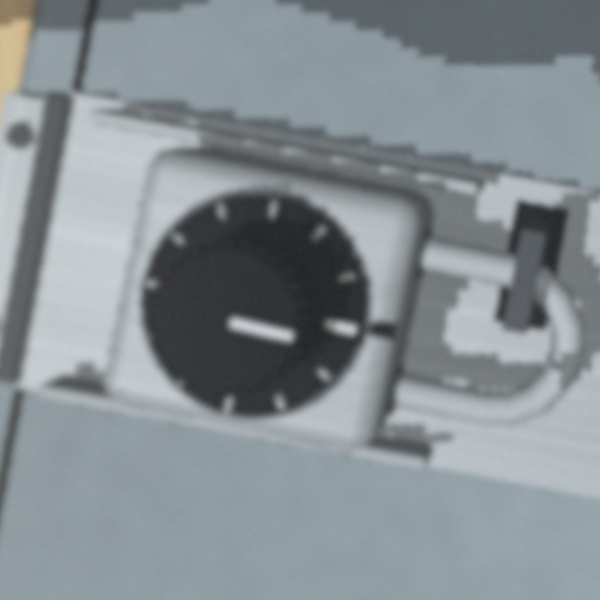

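The dial line and the index mark coincide (mark at (342, 327), index at (380, 329), within about 0.05 rad). Now I take the block by its sides, with the jaws along the lock's y.

```bash
python3 -c "
from h import *
plan([.516,-.0158,.2],yaw=-1.77)"
```

```text
pos [ 0.5177 -0.0163  0.2555] rot [-1.5703e+00 -4.0000e-04 -1.0593e+00] q [ 0.17  0.34 -0.33  1.84  0.13  0.98 -1.27] F [ 0.6 -0.2  0.1] w 0.0853 t 5.0
move cm [-0.13  5.55 -0.13] rv [-7.000e-04  7.107e-01  2.000e-04]
```

Call:
arm_command([
  {"rx": 0,"ry": 0.12,"rz": 0,"x": -0.15,"y": 0,"z": -0.15,"gripper": 1},
  {"rx": 0,"ry": 0.24,"rz": 0,"x": -0.15,"y": 0,"z": -0.15,"gripper": 1},
  {"rx": 0,"ry": 0.36,"rz": 0,"x": -0.15,"y": 0,"z": -0.15,"gripper": 1},
  {"rx": 0,"ry": 0.48,"rz": 0,"x": -0.15,"y": 1,"z": -0.15,"gripper": 1},
  {"rx": 0,"ry": 0.6,"rz": 0,"x": -0.15,"y": 3,"z": -0.15,"gripper": 1},
])

```text
clock: 5.42
position: [0.5161, -0.0156, 0.2254]
tool_rot: [-1.569, 0.0, -1.665]
force: [0.5, 0.3, -0.6]
grip_width: 0.0854
```

```bash
python3 -c "
from h import *
plan([.516,-.0158,.21],yaw=-1.77)"
```

```text
pos [ 0.5161 -0.0156  0.2254] rot [-1.5694e+00  1.0000e-04 -1.6654e+00] q [ 0.08  0.36 -0.21  1.88  0.09  0.9  -1.84] F [ 0.5  0.3 -0.6] w 0.0854 t 5.4167
move cm [ 0.02  1.54 -0.01] rv [-0.0014  0.1046 -0.0002]
```

Call:
arm_command([
  {"rx": 0,"ry": 0.11,"rz": 0,"x": 0,"y": 1.5,"z": 0,"gripper": 1},
  {"rx": 0,"ry": 0.11,"rz": 0,"x": 0,"y": 1.5,"z": 0,"gripper": 1},
  {"rx": 0,"ry": 0.11,"rz": 0,"x": 0,"y": 1.5,"z": 0,"gripper": 1},
])

```text
clock: 5.67
position: [0.5149, -0.0154, 0.2093]
tool_rot: [-1.573, -0.001, -1.766]
force: [0.6, -0.8, 0.4]
grip_width: 0.0855
```

Run:
```python
from h import *
plan([.516,-.0158,.1625],yaw=-1.77)
s=bot.observe()
im,d=bot.grab_frame('wrist');save('w7',im)
P=cloud('wrist',d,s);z=P[...,2]
top=(z>.176)&(z<.1805)&(np.hypot(P[...,0]-.5165,P[...,1]+.0158)<.041);q=P[top][:,:2].astype(np.float32)
print('top face',len(q),z[top].mean(),cv2.minAreaRect(q))
```

```text
pos [ 0.5149 -0.0154  0.2093] rot [-1.5734e+00 -7.0000e-04 -1.7656e+00] q [ 0.06  0.38 -0.18  1.9   0.09  0.87 -1.94] F [ 0.6 -0.8  0.4] w 0.0855 t 5.6667
move cm [0.01 4.68 0.12] rv [0.0026 0.0044 0.0007]
top face 4038 0.1779021302045247 ((0.5160776376724243, -0.01608247309923172), (0.05148276314139366, 0.056214362382888794), 78.26726531982422)
```

View pics/w7.png

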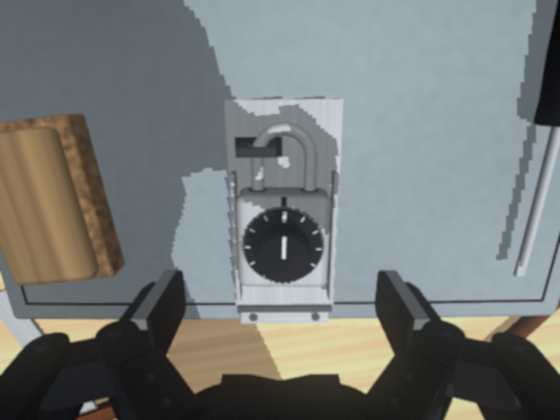

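The lock is squarely between the fingers, and the white line at (284, 245) points straight at the index at (284, 205). Next: descend 4.6 cm and close on the sides.

Call:
arm_command([
  {"rx": 0,"ry": 0,"rz": 0,"x": 0,"y": 3,"z": 0.05,"gripper": 1},
  {"rx": 0,"ry": 0,"rz": 0,"x": 0,"y": 4.6,"z": 0.05,"gripper": 1},
  {"rx": 0,"ry": 0,"rz": 0,"x": 0,"y": 4.6,"z": 0.05,"gripper": 1},
  {"rx": 0,"ry": 0,"rz": 0,"x": 0,"y": 4.6,"z": 0.05,"gripper": 0.3},
  {"rx": 0,"ry": 0,"rz": 0,"x": 0,"y": 4.6,"z": 0.05,"gripper": -1},
], squeeze=40)

```text
clock: 6.13
position: [0.5168, -0.0157, 0.1656]
tool_rot: [-1.569, 0.0, -1.769]
force: [-0.6, -1.4, 0.5]
grip_width: 0.0638
```

Call:
arm_command([
  {"rx": 0,"ry": 0,"rz": 0,"x": 0,"y": 0,"z": 0,"gripper": -1},
  {"rx": 0,"ry": 0,"rz": 0,"x": 0,"y": 0,"z": 0,"gripper": -1},
  {"rx": 0,"ry": 0,"rz": 0,"x": 0,"y": 0,"z": 0,"gripper": -1},
])

```text
clock: 6.38
position: [0.5169, -0.0163, 0.1659]
tool_rot: [-1.568, -0.0, -1.77]
force: [-2.2, -4.0, 8.5]
grip_width: 0.0529
```

Run:
```python
from h import *
s=bot.observe()
yaw=-.205
p=s['position'];plan(list(p-np.array([np.cos(yaw),np.sin(yaw),0])*.028),yaw=-1.77)
im,d=bot.grab_frame('wrist');save('w8',im)
```

```text
pos [ 0.5169 -0.0163  0.1659] rot [-1.5685e+00 -2.0000e-04 -1.7697e+00] q [ 0.05  0.44 -0.17  1.94  0.11  0.77 -1.96] F [-2.2 -4.   8.5] w 0.0529 t 6.3833
move cm [-0.02 -0.01 -2.8 ] rv [-0.0023  0.0003  0.0002]
```

View pics/w8.png

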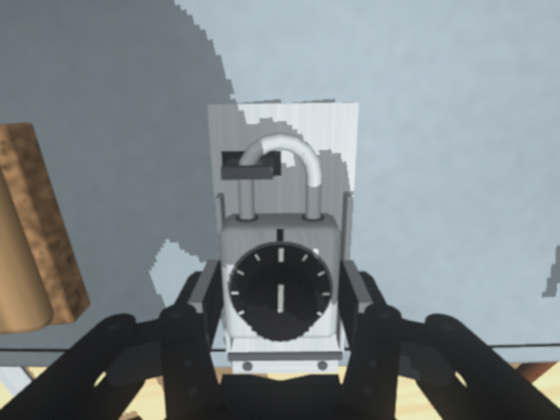

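The sides are gripped (52.9 mm). I'm pulling back about 26 mm in steps.

Call:
arm_command([
  {"rx": 0,"ry": 0,"rz": 0,"x": 0,"y": -0.05,"z": -0.6,"gripper": -1},
  {"rx": 0,"ry": 0,"rz": 0,"x": 0,"y": -0.05,"z": -1.2,"gripper": -1},
  {"rx": 0,"ry": 0,"rz": 0,"x": 0,"y": -0.05,"z": -1.7,"gripper": -1},
  {"rx": 0,"ry": 0,"rz": 0,"x": 0,"y": -0.05,"z": -2.2,"gripper": -1},
  {"rx": 0,"ry": 0,"rz": 0,"x": 0,"y": -0.05,"z": -2.5,"gripper": -1},
])

```text
clock: 6.85
position: [0.493, -0.0117, 0.1661]
tool_rot: [-1.567, -0.0, -1.77]
force: [18.6, -10.4, -7.6]
grip_width: 0.0525
```

Run:
```python
from h import *
plan([.516,-.0158,.1625],yaw=-1.77)
im,d=bot.grab_frame('wrist');save('w9',im)
```

```text
pos [ 0.493  -0.0117  0.1661] rot [-1.5666e+00 -1.0000e-04 -1.7698e+00] q [ 0.04  0.41 -0.18  2.    0.11  0.74 -1.97] F [ 18.6 -10.4  -7.6] w 0.0525 t 6.85
move cm [-0.05  0.37  2.34] rv [-0.0042  0.0002  0.0001]
```

View pics/w9.png

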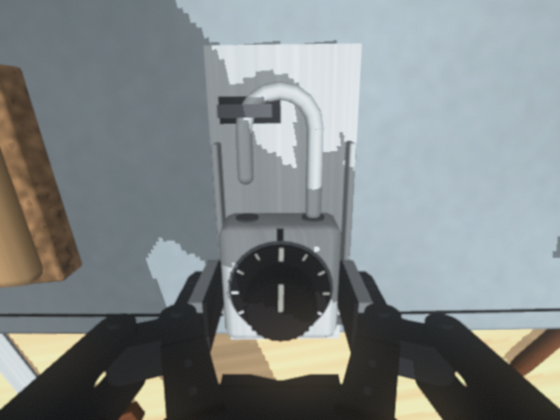

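The shackle has come out: its short-leg tip is at (245, 181) and the block's front edge at about (245, 215). I'll measure the gap.

Run:
```python
from h import *
s=bot.observe();im,d=bot.grab_frame('wrist')
o=ortho(im,s,(.525,-.015),.166,.06);save('o9',o)
P=cloud('wrist',d,s)
plan([.516,-.0158,.1625],yaw=-1.77)
```

```text
pos [ 0.4929 -0.0117  0.1661] rot [-1.5668e+00 -2.0000e-04 -1.7697e+00] q [ 0.04  0.41 -0.18  2.    0.11  0.74 -1.97] F [ 5.4 -6.7 -0.6] w 0.0524 t 6.95
move cm [-0.06  0.37  2.34] rv [-0.004   0.0003  0.0002]
```

View pics/o9.png

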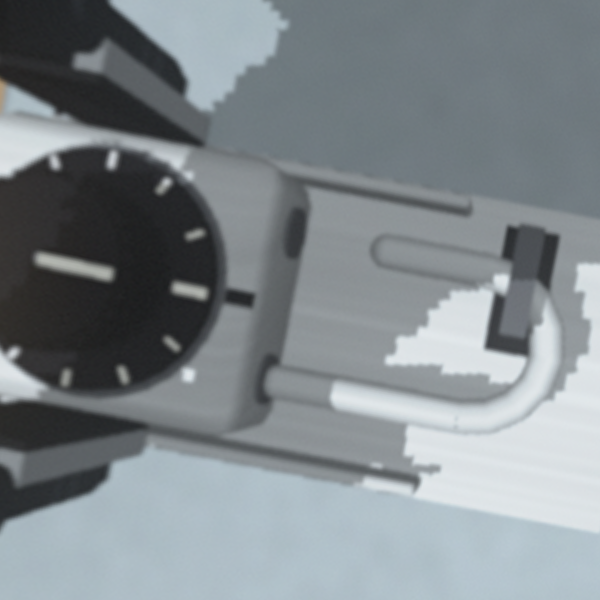

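The gap is about 14–16 mm, close to full opening. I'll pull 2 mm more to be sure it's at the stop.

Call:
arm_command([
  {"rx": 0,"ry": 0,"rz": 0,"x": 0,"y": 0,"z": -0.15,"gripper": -1},
  {"rx": 0,"ry": 0,"rz": 0,"x": 0,"y": 0,"z": -0.25,"gripper": -1},
  {"rx": 0,"ry": 0,"rz": 0,"x": 0,"y": 0,"z": -0.25,"gripper": -1},
])

```text
clock: 7.2
position: [0.4923, -0.0115, 0.1664]
tool_rot: [-1.563, 0.0, -1.77]
force: [16.7, -10.3, -8.1]
grip_width: 0.0526
```

Run:
```python
from h import *
s=bot.observe();im,d=bot.grab_frame('wrist')
o=ortho(im,s,(.525,-.015),.166,.06);save('o10',o)
plan([.516,-.0158,.1625],yaw=-1.77)
```

```text
pos [ 0.4923 -0.0116  0.1664] rot [-1.5636e+00  3.0000e-04 -1.7700e+00] q [ 0.04  0.4  -0.18  2.01  0.11  0.73 -1.97] F [ 16.4 -10.   -8.7] w 0.0526 t 7.25
move cm [-0.06  0.41  2.4 ] rv [-0.0072 -0.     -0.0003]
```

View pics/o10.png

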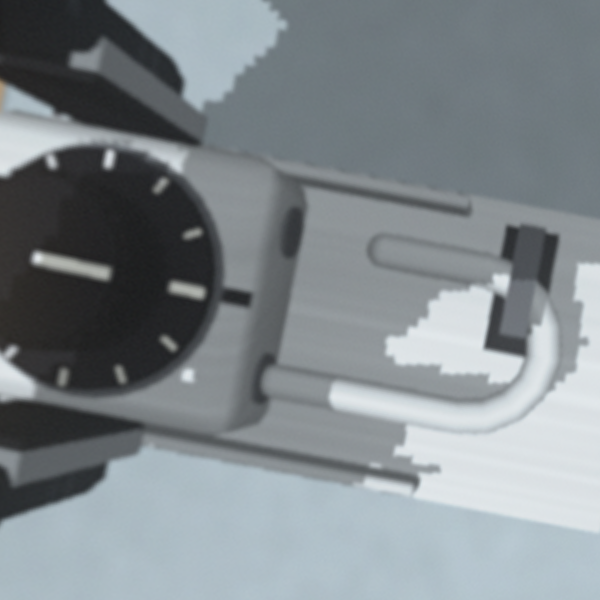

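The gap is unchanged and the force is steady at about 18 N, so the shackle is at its stop. Now I push forward 30 mm, then measure before the rest.

Call:
arm_command([
  {"rx": 0,"ry": 0,"rz": 0,"x": 0,"y": 0,"z": 0.6,"gripper": -1},
  {"rx": 0,"ry": 0,"rz": 0,"x": 0,"y": 0,"z": 1.3,"gripper": -1},
  {"rx": 0,"ry": 0,"rz": 0,"x": -0.02,"y": 0,"z": 2.0,"gripper": -1},
  {"rx": 0,"ry": 0,"rz": 0,"x": -0.03,"y": 0,"z": 2.7,"gripper": -1},
  {"rx": 0,"ry": 0,"rz": 0,"x": -0.03,"y": 0,"z": 3.2,"gripper": -1},
])

```text
clock: 7.67
position: [0.5199, -0.0169, 0.1659]
tool_rot: [-1.573, -0.001, -1.77]
force: [-14.6, -2.2, 18.3]
grip_width: 0.0528
```

Run:
```python
from h import *
s=bot.observe();im,d=bot.grab_frame('wrist');save('w11',im)
o=ortho(im,s,(.545,-.015),.166,.06);save('o11',o)
plan([.516,-.0158,.1625],yaw=-1.77)
P=cloud('wrist',d,s);T=Ttool(s)
Q=(P-T[:3,3])@T[:3,:3]  # tool coords
z=P[...,2];m=(z>.1715)&(z<.178)&(Q[...,2]>.033)&(Q[...,2]<.1)&(abs(Q[...,0])<.04)
q=Q[m];print(len(q),np.percentile(q,[2,25,50,75,98],axis=0).round(4))
```

```text
pos [ 0.5207 -0.017   0.1659] rot [-1.5718e+00 -1.0000e-03 -1.7698e+00] q [ 0.05  0.45 -0.17  1.93  0.11  0.77 -1.95] F [-7.4 -4.4 13.6] w 0.0526 t 7.7167
move cm [-0.03  0.34 -0.49] rv [0.001  0.0002 0.001 ]
723 [[-0.0243 -0.0108  0.0452]
 [-0.0195 -0.0101  0.0465]
 [-0.0143 -0.0096  0.048 ]
 [-0.0094 -0.009   0.0495]
 [-0.0045 -0.0063  0.0503]]
```

View pics/o11.png

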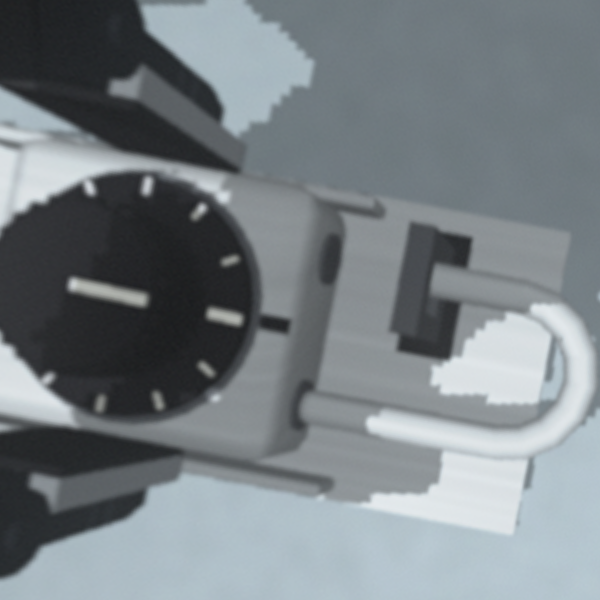

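The plate at (415, 280) now stands at the end of the short leg, which no longer protrudes on the near side. I'll check the shackle extension and the lock's position in the hand.

Run:
```python
from h import *
s=bot.observe();im,d=bot.grab_frame('wrist')
plan([.516,-.0158,.1625],yaw=-1.77)
P=cloud('wrist',d,s);T=Ttool(s)
Q=(P-T[:3,3])@T[:3,:3]
z=P[...,2];near=(abs(Q[...,0])<.045)&(abs(Q[...,2])<.12)
kn=near&(z>.1925)&(z<.203)&(abs(Q[...,0])<.02)&(Q[...,2]<.02);print('knob',Q[kn].mean(0).round(4),Q[kn].min(0).round(4),Q[kn].max(0).round(4))
bar=near&(z>.158)&(z<.1712)&(Q[...,2]>.035)&(abs(Q[...,0])<.025)
q=Q[bar];print('bar',len(q),q.min(0).round(4),np.percentile(q,[2,50,98],axis=0).round(4))
top=near&(z>.176)&(z<.1805)&(Q[...,2]<.04);q=Q[top];print('top',np.percentile(q,[1,99],axis=0).round(4), z[top].mean())
```

```text
pos [ 0.5207 -0.017   0.1659] rot [-1.5709e+00 -9.0000e-04 -1.7699e+00] q [ 0.05  0.45 -0.17  1.93  0.11  0.77 -1.95] F [-5.8 -5.2  9.3] w 0.0527 t 7.7667
move cm [-0.03  0.34 -0.49] rv [0.0001 0.0001 0.0009]
knob [-0.0008 -0.0294  0.0004] [-0.0154 -0.0315 -0.0167] [ 0.0139 -0.0266  0.014 ]
bar 4164 [-0.0248 -0.0053  0.035 ] [[-0.0194 -0.0032  0.0375]
 [ 0.0023 -0.0014  0.0672]
 [ 0.0164  0.0037  0.0848]]
top [[-0.033  -0.0146 -0.027 ]
 [ 0.031  -0.0101  0.0264]] 0.1779482813167751
```

The bow end is about 86 mm ahead of the lock's centre, so the shackle is still out. The plate is at lock x = 48 mm, so 11 mm more forward.

Call:
arm_command([
  {"rx": 0,"ry": 0,"rz": 0,"x": 0,"y": 0,"z": 0.4,"gripper": -1},
  {"rx": 0,"ry": 0,"rz": 0,"x": 0,"y": 0,"z": 0.8,"gripper": -1},
  {"rx": 0,"ry": 0,"rz": 0,"x": 0,"y": 0,"z": 1.1,"gripper": -1},
  {"rx": 0,"ry": 0,"rz": 0,"x": 0,"y": 0,"z": 1.1,"gripper": -1},
])

```text
clock: 8.1
position: [0.5311, -0.019, 0.166]
tool_rot: [-1.571, -0.001, -1.77]
force: [-7.2, -3.7, 11.5]
grip_width: 0.0534
```

Run:
```python
from h import *
s=bot.observe();im,d=bot.grab_frame('wrist');save('w12',im)
o=ortho(im,s,(.545,-.015),.166,.06);save('o12',o)
plan([.516,-.0158,.1625],yaw=-1.77)
P=cloud('wrist',d,s);T=Ttool(s)
Q=(P-T[:3,3])@T[:3,:3]
z=P[...,2];near=(abs(Q[...,0])<.045)&(abs(Q[...,2])<.12)
m=(z>.1715)&(z<.178)&(Q[...,2]>.031)&(Q[...,2]<.06)&(Q[...,0]<0)&(Q[...,0]>-.03)
q=Q[m];print('plate',len(q),np.percentile(q,[2,25,50,75,98],axis=0).round(4))
kn=near&(z>.1925)&(z<.203)&(abs(Q[...,0])<.02)&(Q[...,2]<.02);print('knob',Q[kn].mean(0).round(4),Q[kn].min(0).round(4),Q[kn].max(0).round(4))
bar=near&(z>.163)&(z<.1712)&(Q[...,2]>.035)&(abs(Q[...,0])<.025)
q=Q[bar];print('bar',len(q),np.percentile(q,[2,50,99],axis=0).round(4),q.max(0))
```

```text
pos [ 0.5311 -0.0191  0.1659] rot [-1.5711e+00 -8.0000e-04 -1.7698e+00] q [ 0.05  0.46 -0.17  1.9   0.11  0.79 -1.95] F [-7.6 -3.6 10.2] w 0.0527 t 8.15
move cm [-0.02  0.34 -1.55] rv [0.0003 0.0002 0.0008]
plate 702 [[-0.0247 -0.0107  0.0339]
 [-0.0196 -0.0099  0.0353]
 [-0.0144 -0.0095  0.0369]
 [-0.0092 -0.0089  0.0383]
 [-0.0046 -0.006   0.0389]]
knob [-0.0008 -0.0293  0.0004] [-0.0153 -0.0316 -0.016 ] [ 0.0139 -0.0266  0.0137]
bar 4244 [[-0.0194 -0.0033  0.0374]
 [ 0.0012 -0.0014  0.0665]
 [ 0.0167  0.0015  0.0852]] [0.01715546 0.00289866 0.08599116]
```

View pics/o12.png

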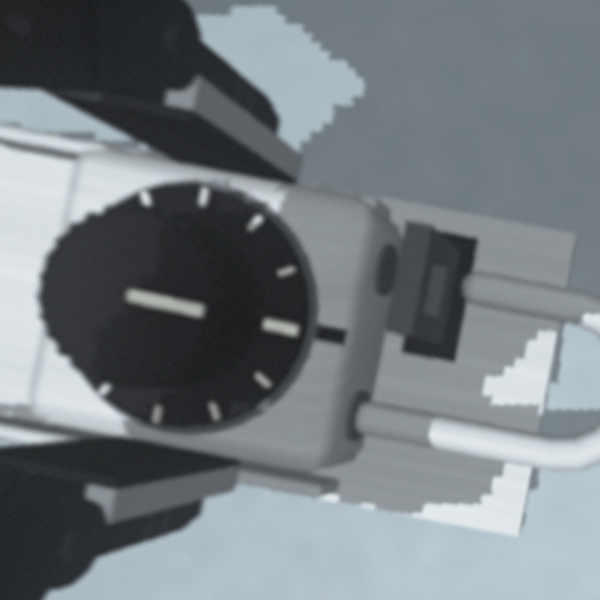

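The plate stands in the gap at lock x of about 37 mm, with the tip at (468, 288) clear of it. I'll lift straight up.

Call:
arm_command([
  {"rx": 0,"ry": 0,"rz": 0,"x": 0,"y": 0,"z": 0,"gripper": -1},
  {"rx": 0,"ry": 0,"rz": 0,"x": 0,"y": -0.4,"z": 0,"gripper": -1},
  {"rx": 0,"ry": 0,"rz": 0,"x": 0,"y": -1,"z": 0,"gripper": -1},
  {"rx": 0,"ry": 0,"rz": 0,"x": 0,"y": -1.7,"z": 0,"gripper": -1},
  {"rx": 0,"ry": 0,"rz": 0,"x": 0,"y": -2.4,"z": 0,"gripper": -1},
], squeeze=60)

```text
clock: 8.57
position: [0.5317, -0.0182, 0.1898]
tool_rot: [-1.57, 0.001, -1.77]
force: [0.4, 1.0, -4.4]
grip_width: 0.052
```

Run:
```python
from h import *
plan([.516,-.0158,.1625],yaw=-1.77)
im,d=bot.grab_frame('wrist');save('w13',im)
```

```text
pos [ 0.5317 -0.0182  0.1898] rot [-1.5702e+00  6.0000e-04 -1.7698e+00] q [ 0.06  0.43 -0.18  1.88  0.1   0.84 -1.94] F [ 0.4  1.  -4.4] w 0.052 t 8.5667
move cm [ 0.08  2.73 -1.59] rv [-0.0006  0.0002 -0.0006]
```

View pics/w13.png

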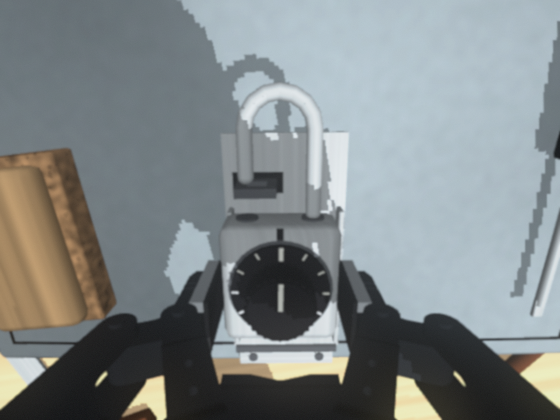

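The lock is off the staple and level, carrying about 4 N, with the shackle open. Lifting another 9 cm.

Call:
arm_command([
  {"rx": 0,"ry": 0,"rz": 0,"x": 0,"y": -2,"z": 0,"gripper": -1},
  {"rx": 0,"ry": 0,"rz": 0,"x": 0,"y": -4.5,"z": 0,"gripper": -1},
  {"rx": 0,"ry": 0,"rz": 0,"x": 0,"y": -7,"z": 0,"gripper": -1},
  {"rx": 0,"ry": 0,"rz": 0,"x": 0,"y": -8.5,"z": 0,"gripper": -1},
  {"rx": 0,"ry": 0,"rz": 0,"x": 0,"y": -9,"z": 0,"gripper": -1},
])

```text
clock: 9.03
position: [0.5324, -0.0182, 0.2815]
tool_rot: [-1.567, 0.001, -1.77]
force: [0.1, -0.2, -4.8]
grip_width: 0.0521
```

Call:
arm_command([
  {"rx": 0,"ry": 0,"rz": 0,"x": 0,"y": 0,"z": 0,"gripper": -1},
  {"rx": 0,"ry": 0,"rz": 0,"x": 0,"y": 0,"z": 0,"gripper": -1},
  {"rx": 0,"ry": 0,"rz": 0,"x": 0,"y": 0,"z": 0,"gripper": -1},
  {"rx": 0,"ry": 0,"rz": 0,"x": 0,"y": 0,"z": 0,"gripper": -1},
  {"rx": 0,"ry": 0,"rz": 0,"x": 0,"y": 0,"z": 0,"gripper": -1},
])

```text
clock: 9.45
position: [0.5311, -0.0185, 0.2779]
tool_rot: [-1.572, -0.0, -1.77]
force: [0.6, -0.0, -5.1]
grip_width: 0.052
```

Run:
```python
from h import *
s=bot.observe();plan([.516,-.0158,.1625],yaw=-1.77)
im,d=bot.grab_frame('wrist');save('w14',im)
P=cloud('wrist',d,s);T=Ttool(s);Q=(P-T[:3,3])@T[:3,:3]
m=(abs(Q[...,0])<.022)&(Q[...,1]>-.016)&(Q[...,1]<-.009)&(Q[...,2]<.027)&(Q[...,2]>-.027)
q=P[m];c=q.mean(0);n=np.linalg.svd(q-c,full_matrices=False)[2][2];print('top face z',c[2],'tilt deg',np.degrees(np.arccos(abs(n[2]))),len(q))
b=(abs(Q[...,0])<.025)&(Q[...,1]>-.008)&(Q[...,1]<.006)&(Q[...,2]>.035)&(Q[...,2]<.11);q=Q[b];print('bow',q.max(0),P[b][:,2].mean())
im2,_=bot.grab_frame('scene');save('sc14',im2)
```

```text
pos [ 0.5311 -0.0185  0.2779] rot [-1.5721e+00 -2.0000e-04 -1.7700e+00] q [ 0.07  0.33 -0.18  1.78  0.07  1.04 -1.91] F [ 0.6 -0.  -5.1] w 0.052 t 9.45
move cm [ 0.03 11.55 -1.52] rv [0.0013 0.     0.0002]
top face z 0.29046882447703376 tilt deg 1.428741352458352 6223
bow [0.01705655 0.00315837 0.08612835] 0.2786557928809253
```

View pics/w14.png

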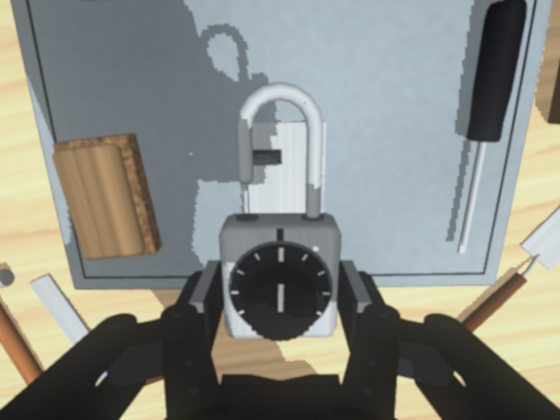

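View pics/sc14.png

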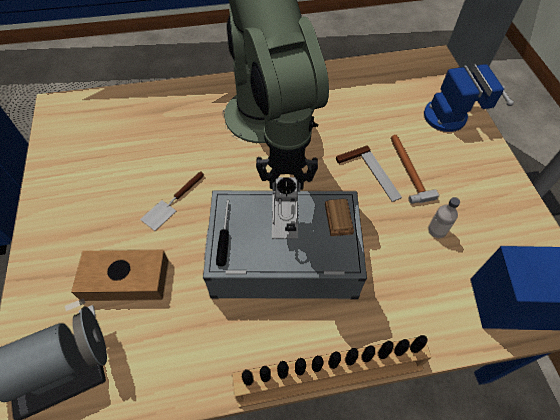

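The wrist picture shows the lock held level at (280, 275), the shackle open with its tip at (245, 181), and the dial at its index. The scene picture shows the bystanders where they were. Handing in.

Run:
```python
from h import *
bot.job_done();s=bot.observe();print(s['clock'],s['position'],s['force'],s['grip_width'])
```

```text
the job is handed in; nothing more can be done
the job is handed in; nothing more can be done
```

The padlock is unlocked, off the staple and held above the chest; I handed the job in at about 9.5 s of the 48 s, and no verdict was reported.

- **Dial:** I gripped the knob and turned it two clicks clockwise. After I let go, the white line stood at the index mark, within about 0.05 rad.
- **Shackle:** I gripped the block by its sides and pulled it back about 25 mm, until an extra pull no longer moved it and the force held at about 18 N.
- **Lift-off:** I pushed forward about 40 mm until the staple plate stood at lock x of about 37 mm, in the gap between block and tip. Then I lifted straight up.

The last checks before handing in:

- **Height and level:** the underside was about 264 mm above the bench, and the lock was level to about 1.4°.
- **Grip and shackle:** the tool carried about 5 N, with the fingers closed at 52 mm. The bow's end was about 86 mm ahead of the lock's centre, so the shackle was still out by about 18–20 mm.
- **Bystanders:** by eye, they looked unmoved in the scene picture.

Two measurements disagreed with the nominal figures. Camera depths read about 1.5 mm low against the nominal heights, so I used the nominal heights. The shackle gap read about 14–16 mm in the rectified view, against 16 mm when fully out.

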